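Fit and lock a filter cartridge in the bench water filter

ROBOT

A 6-joint arm with a two-finger parallel gripper is mounted at the origin on the work surface. World frame = base frame: x ahead of the robot, y to its left, z up, the work surface at z = 0. Lengths are in mm, angles in rad, forces in N, time in s.
With the tool pointing down it reaches from about 300 to 775 mm from the base axis. Payload 14.6 kg.
Tool frame: the origin (TCP) lies midway between the tips of the shut fingers; the grasp point (between the pads) lies grasp_offset behind it (grasp_offset is the distance from the TCP to the grasp point, in mm); z points along the fingers, y is the line along which they close (so a half turn about z gives the same grasp; the last joint's range is limited). The gripper opens to 94 mm and grips with 3 to 60 N. Pads are 16 mm wide; open, the fingers measure 119 mm over their backs; the gripper's body (75 mm by 177 mm) begins 78 mm behind the grasp point.
Start: joints at [-1.381, 0.3, 1.521, -0, 1.321, -0.067], TCP at [139.686, -531.956, 205.446] pointing down, gripper open.
Joint ranges: [-3.03, 3.03], [-0.79, 2.21], [0.23, 2.52], [-1.04, 4.18], [0, 3.07], [-2.55, 2.55]. Speed limits (rad/s): [2.22, 2.22, 2.57, 3.14, 3.14, 3.14].

INTERFACE

Orientations are given as [roll, pitch, yaw] about the fixed x, y, z axes, in that order (R = Rz(yaw) Ry(pitch) Rx(roll)).
In Python, from cell import * gives the robot as it stands. The module is installed in compiled form; this text tells all that it offers.
- The arm moves only by the shell command python3 -m jog 'ROWS' [FORCE]. ROWS is JSON, a list of rows, each a list of 3 entries, a list of its own where there are three numbers: the finger opening in mm, from 0 to 94, then the shift along the tool's x, y, z in units of 50 mm (1.0 is 50 mm), then the turn about the tool's z in units of 180 degrees (1.0 is 180 degrees). In form: [[fingers, [dx, dy, dz], twist], ...]. A call has 1 to 20 rows; each row shifts and turns the commanded pose from where the row before left it, along the tool's axes as they then stand; what a row does not reach is not made up. A row lasts 1/10 s, in which the tool goes at most 50 mm and 8.59 degrees, less where a joint would pass 70% of its speed; a pose out of reach is approached as far as the arm can. A call with a number of a shift or a turn outside -1 to 1 is refused whole. A call with a gripper value outside its range is refused whole. The fingers move at their own pace and stop on an object; FORCE is the grip in N (left out, the last holds). Time passes only in rows, so rows that do not move let the fingers close. It gives the time, the measured TCP pose, the force, the opening and the grip force at its end, in the units of the state.
- read_state(): the state, without advancing time (a new reading comes with each control period).
- camera(name): name is "scene" or "top" or "wrist"; returns the picture (400x640x3 uint8, red, green, blue); there is no depth.
- calibration(name): a dict with "mtx" (3x3 intrinsics, pixels), "cam_to_world" (4x4, takes a point from camera to world coordinates); the wrist camera has in their place "hand_eye" (4x4, takes a point from camera to tool coordinates, whose origin is the TCP and whose axes are the flange's). Camera axes: x right, y down, z forward; pixel columns grow to the right and rows downward; lengths in mm; the calibration is good to about 2 mm. A picture is of the moment at which its call begins: read the wrist's pose just before it. calibration takes no time and is no camera call.
- sign_off(): hands the job in; it is judged then, once.
Trained networks look in the newest picture that a camera, given by its name, has taken for a name from the list of things; names that differ only in an ending like _2 or _b are one class to them, and where a whole thing is asked for, a point or a joint stands for the part that bears it (a point fixed in the world has none). Each returns a list of dicts, best first, with "conf" (0 to 1); they miss things now and then, are a little off and sometimes report something else, mostly with a low value. They report only what shows in the picture. A call takes as long as a camera call.
- regions_of(camera, query): "pixels" (400x640 bool, what is visible of it) and "rect" ([centre column, centre row, width, height] in pixels, round what is visible of it).
The state is a dict: "clock": time; "joints": joint angles; "qd": joint speeds; "effort": joint torques, N m; "eef_pos": TCP position; "eef_rot": TCP orientation; "wrist_force": force on the tool from outside, world axes, zero at the start; "moment": the same for the moment, N m; "finger_gap": finger opening in mm; "finger_force": force on a finger pad.
Only numpy, scipy, OpenCV 4.12 (cv2) and the standard library are available. Lean on these libraries where they do the work, as an engineer would, in place of code of your own. Each camera call takes 0.05 s, during which the arm holds its last target. There are 200 camera calls.

TASK

Take the new filter cartridge (the long one with two lugs and a flat grip) from its sloping cradle and drop it, foot down and grip up, into the open bore of the bench filter housing without forcing it. Then turn it until its lugs find the slots in the collar, press it down against the spring and twist it clockwise (seen from above) so that it stays locked down when you let go. Do not knock over or push away the amber bottle, the clear bottle or the beaker.

Things in the scene. Friction and masses are not known exactly. Their poses are not given: they have to be found in the camera images.
- cartridge: New filter cartridge: white plastic stick 165 mm long, 130 to 220 g. Origin: centre of its foot; z runs along it to the grip, x towards a lug. Body 26 mm diameter up to 135 mm, the foot bevelled to 18 mm over the lowest 8 mm. A half turn about z makes no difference. It starts in the cradle, z 45 degrees above level and away from the robot, lugs and paddle in the upright plane through its axis.
- lugs (a point): On the cartridge's axis, mid-height of its two opposite lugs, 93 mm from the foot. The lugs point to +x and -x, are 9 mm wide (along y), 6 mm high (90 to 96 mm from the foot) and reach 20 mm out from the axis.
- waist (a point): On the cartridge's axis, 120 mm from the foot: middle of the plain round part (26 mm diameter, 96 to 135 mm from the foot) between lugs and paddle. In the cradle it can be taken here from straight above, and is free on both sides.
- paddle_top (a point): Centre of the top edge of the cartridge's grip, a flat paddle from 135 to 165 mm from the foot, 34 mm wide along x, 12 mm thick along y.
- housing: Bench filter housing, fixed: white upright barrel, 62 mm diameter, on a 110 x 110 x 10 mm base plate, 130 mm tall, open at the top; low brass stubs at both sides. Origin: centre of its underside, z up. Bore 31 mm in diameter. The collar on top is a separate stiff ring, whose angle differs each time.
- mouth (a point): Centre of the dark steel collar's top face, 130 mm above the bench. Collar 8 mm thick, opening 29 mm diameter, two opposite lug slots 13 mm wide near the opening, wider outwards, reaching 22 mm from the axis. The slots point along housing +x and -x give or take 20 degrees: this pose does not tell it; see it or feel for it with the lugs, which fit within about 8 degrees.
- groove (a point): On the bore's axis, 115 mm above the bench: the 14 mm high groove under the collar in which the lugs turn: clockwise seen from above, about 75 degrees from the slots to the stop (anticlockwise only about 10). The lugs are under the collar once the foot is lower than 26 mm above the bench, and bottom at 18 mm. Let go when turned, the spring holds the lugs up against the collar, foot at 26 mm.
- spring_floor (a point): Top of the free sprung floor in the bore, 50 mm above the bench (this point stays there). Spring 0.55 N per mm, 34 mm travel. Let go on it, the cartridge stands with its foot about 47 mm above the bench, its lugs about 7 mm above the collar; pressing it home takes about 13 N.
- cradle: Fixed dark steel cradle, V trough sloping at 45 degrees, base 100 x 75 mm. Origin: centre of its underside; x level, away from the robot, to the high end. The trough, 42 mm wide, its upper end 90 mm high, carries the cartridge's lower 76 mm. The foot's centre lies 35 mm from the origin to -x, 30 mm high.
- amber_bottle: Bystander: amber glass bottle, 64 mm diameter, 150 mm tall; origin at the centre of its underside.
- clear_bottle: Bystander: clear bottle with a blue cap, 68 mm diameter, 150 mm tall; origin at the centre of its underside.
- beaker: Bystander: glass beaker, 64 mm diameter, 80 mm tall; origin at the centre of its underside.

How it is judged (in metres and radians):
On the way, in this order (a step that is already met when the one before it is completed fails the run):
1. the cartridge is in the bore, foot down: its foot at least 30 mm below the top of the collar (horizontal distance between cartridge and housing below 0.006 m and angle between cartridge's own z axis and vertical below 0.15 rad and z of cartridge in the frame of housing below 0.1 m), for 0.1 s.
2. it is pressed in, lugs through the slots: foot less than 31 mm above the underside of the housing (horizontal distance between cartridge and housing below 0.006 m and angle between cartridge's own z axis and vertical below 0.15 rad and z of cartridge in the frame of housing below 0.031 m), for 0.2 s.
At the end, for the whole second after the job is handed in: The cartridge stands upright (within 0.15 rad) in the bore, its axis within 6 mm of the housing's, its foot less than 31 mm above the housing's underside, held down by its lugs under the collar against the spring, at rest and let go (all of step 2 and linear speed of cartridge below 0.02 m/s and contact force between the fingers and cartridge below 0.1 N); the robot touches nothing.
It fails at once if the cartridge is forced: more than 70 N between it and the housing (contact force between cartridge and housing above 70 N).
It fails at once if the amber bottle, the clear bottle or the beaker is pushed more than 40 mm or tipped over (distance of any of amber_bottle, clear_bottle, beaker from where it was at the start of the episode above 0.04 m or angle between any of amber_bottle, clear_bottle, beaker's own z axis and vertical above 0.5 rad).
It also fails if it takes over 64 s, if anything falls off the work surface, if the arm or the gripper's body presses on something with over 40 N, if the wrist force passes 120 N, or if a joint passes its speed limit or range.

## Working session

There is one attempt and no reset: what is moved stays moved. The work goes in short steps, Python scripts to look and compute and a shell command to move; the robot and the scene stay as the last step left them, time stands still between calls to the robot, and variables do not carry over. Pictures are saved under pics/ and viewed, at most 10 in all, crops included, and the job is handed in when it is done.

```bash
mkdir -p pics
cat > h.py <<'E'
from cell import *
import numpy as np, cv2
from scipy.spatial.transform import Rotation as R
def T_tool(s=None):
    s=s or read_state(); T=np.eye(4); T[:3,:3]=R.from_euler('xyz',s['eef_rot']).as_matrix(); T[:3,3]=s['eef_pos']; return T
def ctw(n):
    c=calibration(n)
    return c['cam_to_world'] if n!='wrist' else T_tool()@np.array(c['hand_eye'])
def ray(n,u,v,C=None):
    K=np.array(calibration(n)['mtx']); C=np.array(C if C is not None else ctw(n))
    d=C[:3,:3]@np.linalg.inv(K)@[u,v,1]; return C[:3,3],d
def atz(n,u,v,z,C=None):
    o,d=ray(n,u,v,C); return o+d*(z-o[2])/d[2]
def proj(n,p,C=None):
    K=np.array(calibration(n)['mtx']); C=np.array(C if C is not None else ctw(n))
    q=K@(C[:3,:3].T@(np.array(p)-C[:3,3])); return q[:2]/q[2]
def save(n,f,box=None,sc=1):
    im=camera(n)
    o=im if box is None else im[box[1]:box[3],box[0]:box[2]]
    cv2.imwrite('pics/'+f,cv2.resize(o[:,:,::-1],None,fx=sc,fy=sc,interpolation=cv2.INTER_CUBIC)); return im
E
python3 - <<'E'
from h import *
np.set_printoptions(precision=1,suppress=True)
print(read_state())
for n in ('scene','top'):
    im=save(n,n+'1.png'); C=np.array(ctw(n)); print(n,C[:3,3],C[:3,2])
    for q in ('cartridge','housing','cradle','amber_bottle','clear_bottle','beaker'):
        for r in regions_of(n,q)[:2]:
            m=r['pixels'].astype(np.uint8); ys,xs=np.nonzero(m)
            print(q,round(r['conf'],2),np.round(r['rect'],0),cv2.minAreaRect(np.c_[xs,ys].astype(np.float32)))
i=np.hstack
a=cv2.imread('pics/scene1.png');b=cv2.imread('pics/top1.png')
print([k for k in calibration('wrist')],calibration('wrist'))
E
```

```text
{'clock': 0.0, 'joints': array([-1.4,  0.3,  1.5,  0. ,  1.3, -0.1]), 'qd': array([ 0.,  0.,  0., -0.,  0.,  0.]), 'effort': array([ -0. , -53.2, -35.3,   0.1,   0. ,  -0. ]), 'eef_pos': array([ 139.6, -531.7,  204.9]), 'eef_rot': array([-3.1, -0. ,  0.3]), 'wrist_force': array([-0.5, -0.6, -1.2]), 'moment': array([ 0., -0., -0.]), 'finger_force': 0.0, 'finger_gap': 93.86787516698655}
scene [ 989.1 -724.   564. ] [-0.5  0.7 -0.5]
cartridge 0.84 [311. 248.  61.  44.] ((310.43768310546875, 250.22254943847656), (18.466506958007812, 64.27869415283203), 60.64224624633789)
housing 0.85 [365. 184.  39.  58.] ((369.82916259765625, 183.4717254638672), (37.86186218261719, 58.36244201660156), 25.34617805480957)
cradle 0.88 [299. 279.  58.  44.] ((301.31884765625, 274.78814697265625), (50.99633026123047, 40.40547180175781), 20.85445785522461)
amber_bottle 0.86 [386. 225.  30.  66.] ((384.9538879394531, 223.36923217773438), (29.024126052856445, 65.7384033203125), 7.125016689300537)
clear_bottle 0.95 [227. 301.  42.  84.] ((226.8918914794922, 301.35137939453125), (81.87069702148438, 40.77095031738
[... 430 characters left out ...]
6802673339844, 42.16497039794922), 11.309932708740234)
cradle 0.7 [362. 183.  36.  38.] ((361.015380859375, 182.12307739257812), (37.21041488647461, 28.279918670654297), 82.87498474121094)
clear_bottle 0.79 [434. 192.  41.  31.] ((433.10003662109375, 192.3000030517578), (25.298219680786133, 37.947322845458984), 71.56504821777344)
beaker 0.56 [272. 237.  23.  27.] ((271.5, 239.5), (25.0, 25.0), 90.0)
['mtx', 'hand_eye'] {'mtx': array([[277. ,   0. , 324.7],
       [  0. , 277. , 201.8],
       [  0. ,   0. ,   1. ]]), 'hand_eye': array([[   0. ,   -1. ,   -0.2,   65.9],
       [   1. ,   -0. ,    0. ,   -0.6],
       [  -0. ,   -0.2,    1. , -178.8],
       [   0. ,    0. ,    0. ,    1. ]])}
```

View pics/top1.png

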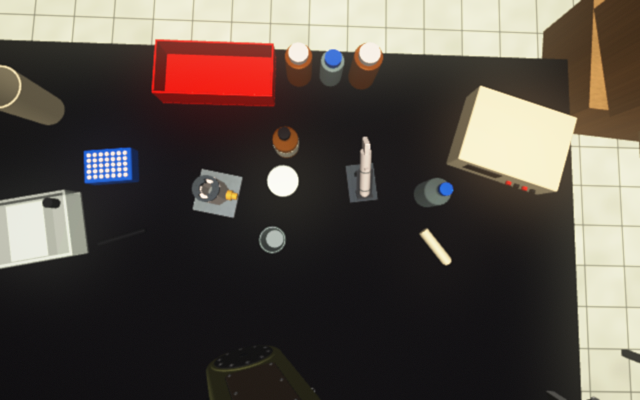

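View pics/scene1.png

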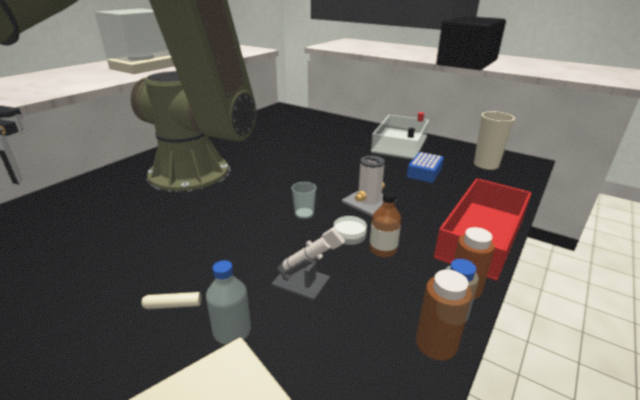

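```bash
python3 - <<'E'
from h import *
import cell
np.set_printoptions(precision=1,suppress=True)
print([k for k in dir(cell) if not k.startswith('_')], getattr(cell,'grasp_offset',None))
r2=lambda n,q,k=0:np.array(regions_of(n,q)[k]['rect'])
save('scene','s2.png'); 
camera('top')
for q in ('cartridge','waist','paddle_top','lugs','mouth','amber_bottle'):
  for n in ('scene','top'):
    for r in regions_of(n,q)[:3]: print(n,q,round(r['conf'],2),np.round(r['rect'],0))
# triangulate hand-picked pairs (top px, scene px)
def tri(a,b):
    o1,d1=ray('top',*a);o2,d2=ray('scene',*b)
    t=np.linalg.lstsq(np.c_[d1,-d2],o2-o1,rcond=None)[0]
    p,q=o1+t[0]*d1,o2+t[1]*d2; return (p+q)/2,np.linalg.norm(p-q)
print('paddle top',tri((365,139),(336,235)),'mouth',tri((208,189),(372,161)))
print('mouth z130',atz('top',208,189,130),atz('scene',372,161,130))
print('cradle base corners',[atz('top',*p,5)[:2] for p in ((347,165),(375,163),(377,201),(350,203))])
print('housing base',[atz('top',*p,10)[:2] for p in ((200,169),(243,175),(236,217),(193,209))])
print('clear',atz('top',446,189,150),'amber',atz('top',284,133,150),'beaker',atz('top',272,240,80))
for p in [(0,0,0)]: pass
E
for n in top; do python3 - <<'E'
import cv2
a=cv2.imread('pics/top1.png')[110:270,170:470]
cv2.imwrite('pics/topc.png',cv2.resize(a,None,fx=2.6,fy=2.6,interpolation=cv2.INTER_CUBIC))
E
done
```

```text
['Unreachable', 'calibration', 'camera', 'grasp_offset', 'read_state', 'regions_of', 'sign_off'] 18.8
scene cartridge 0.85 [313. 248.  68.  42.]
scene cartridge 0.2 [364. 185.  43.  57.]
top cartridge 0.32 [364. 166.  14.  62.]
scene waist 0.97 [313. 247.  65.  45.]
top waist 0.96 [364. 165.  16.  62.]
scene paddle_top 0.77 [315. 247.  63.  37.]
top paddle_top 0.85 [364. 166.  10.  60.]
top paddle_top 0.22 [217. 193.  51.  49.]
scene mouth 0.58 [364. 186.  42.  58.]
top mouth 0.72 [218. 193.  46.  52.]
top mouth 0.18 [434. 194.  46.  28.]
scene amber_bottle 0.83 [385. 224.  32.  67.]
top amber_bottle 0.83 [287. 145.  29.  32.]
top amber_bottle 0.48 [365. 167.  10.  56.]
paddle top (array([ 688.8, -208.7,  146.9]), np.float64(6.9600541895728965)) mouth (array([570. , 155.3, 128.7]), np.float64(5.500497917998563))
mouth z130 [567.5 153.5 130. ] [573.  155.3 130. ]
cradle base corners [array([ 654. , -181.4]), array([ 661.5, -256.8]), array([ 559.1, -262.9]), array([ 552. , -190.9])]
housing base [array([631.7, 208.1]), array([618.8,  94.5]), array([507.5, 108.1]), array([525.7, 220.8])]
clear [ 579.6 -394.1  150. ] amber [699.6 -19.  150. ] beaker [452.2   6.3  80. ]
```

View pics/topc.png

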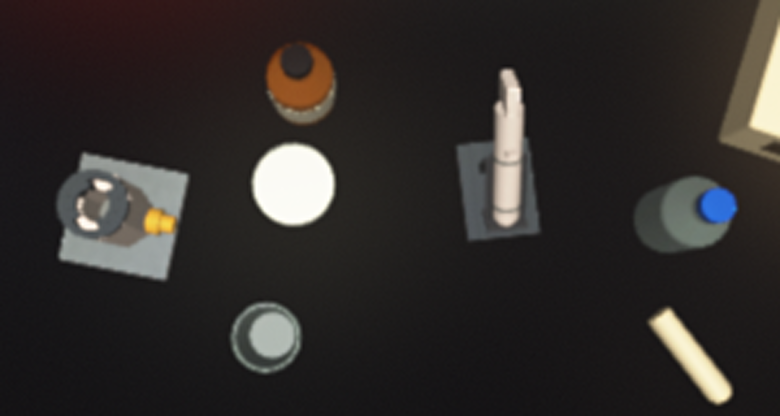

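```bash
cat >> h.py <<'E'
def go(p,yaw=None):
    s=read_state();T=T_tool(s);d=T[:3,:3].T@(np.array(p)-T[:3,3])
    print('shift units',np.round(d/50,3),'rot',np.round(s['eef_rot'],4),'pos',np.round(s['eef_pos'],1))
    if yaw is not None:
        y=(yaw-s['eef_rot'][2]+np.pi)%(2*np.pi)-np.pi
        print('twist units (tool z down: -dyaw)',round(-y/np.pi,4))
E
python3 -c "
from h import *
go([640,-218,220],3.22)"
```

```text
shift units [11.273 -3.532 -0.291] rot [-3.1416  0.      0.2568] pos [ 139.7 -532.   205.4]
twist units (tool z down: -dyaw) -0.9432
```

```bash
python3 -m jog '[[94,[0.7,-0.22,-0.1],0],[94,[0.7,-0.22,-0.1],0],[94,[0.7,-0.22,-0.1],0],[94,[0.7,-0.22,-0.1],0],[94,[0.7,-0.22,0],0],[94,[0.7,-0.22,0],0],[94,[0.7,-0.22,0],0],[94,[0.7,-0.22,0],0],[94,[0.7,-0.22,0],0],[94,[0.7,-0.22,0],0],[94,[0.7,-0.22,0],0],[94,[0.7,-0.22,0],0],[94,[0.7,-0.22,0],0],[94,[0.7,-0.22,0],0],[94,[0.7,-0.22,0],0],[94,[0.7,-0.22,0],0]]'
python3 -m jog '[[94,[0,0,0],-0.047],[94,[0,0,0],-0.047],[94,[0,0,0],-0.047],[94,[0,0,0],-0.047],[94,[0,0,0],-0.047],[94,[0,0,0],-0.047],[94,[0,0,0],-0.047],[94,[0,0,0],-0.047],[94,[0,0,0],-0.047],[94,[0,0,0],-0.047],[94,[0,0,0],-0.047],[94,[0,0,0],-0.047],[94,[0,0,0],-0.047],[94,[0,0,0],-0.047],[94,[0,0,0],-0.047],[94,[0,0,0],-0.047],[94,[0,0,0],-0.047],[94,[0,0,0],-0.047],[94,[0,0,0],-0.047],[94,[0,0,0],-0.047]]'
python3 - <<'E'
from h import *
np.set_printoptions(precision=1,suppress=True)
go([640,-218,220],3.22); print(read_state()['joints'])
C=ctw('wrist');save('wrist','w1.png')
for q in ('cartridge','cradle'):
  for r in regions_of('wrist',q)[:2]:
    ys,xs=np.nonzero(r['pixels']);print(q,r['conf'],r['rect'],cv2.minAreaRect(np.c_[xs,ys].astype(np.float32)))
c,s=np.cos(.08),np.sin(.08)
for L in (0,93,120,165):
    h=-35+L*.7071; print(L,proj('wrist',[606.6+c*h,-223+s*h,30+.7071*L],C))
E
```

```text
clock: 3.0
eef_pos: [637.8, -218.5, 225.4]
eef_rot: [-3.142, 0.0, 0.257]
wrist_force: [-0.3, -0.4, 1.2]
finger_gap: 93.8
finger_force: 0.0
clock: 5.0
eef_pos: [636.6, -219.5, 225.3]
eef_rot: [3.142, -0.0, -3.067]
wrist_force: [0.1, 0.0, 0.2]
finger_gap: 93.8
finger_force: 0.0
shift units [-0.1  0.   0.1] rot [ 3.1 -0.  -3.1] pos [ 636.6 -219.5  225.3]
twist units (tool z down: -dyaw) -0.0013
[-0.4  0.6  1.1  0.   1.5 -2. ]
cartridge 0.74 [329.7, 197.9, 21.6, 131.6] ((328.72259521484375, 197.51028442382812), (129.3557586669922, 23.317346572875977), 87.87889862060547)
cradle 0.97 [326.4, 163.5, 58.8, 75.4] ((326.1572265625, 161.76321411132812), (71.39947509765625, 54.5966682434082), 85.71085357666016)
0 [323.4 137. ]
93 [323.4 196.4]
120 [323.5 217.3]
165 [323.5 256.8]
```

View pics/w1.png

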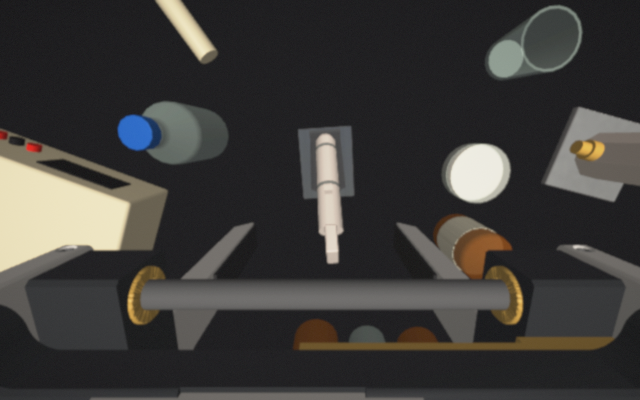

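Run:
```python
from h import *
np.set_printoptions(precision=2,suppress=True)
a=atz('wrist',325,139,36); b=atz('wrist',332,257,146.7)   # visible foot end, paddle top
d=b-a; yaw=np.arctan2(d[1],d[0]); print(a,b,np.hypot(*d[:2]),yaw)
w=b+np.r_[-np.array([np.cos(yaw),np.sin(yaw)])*31.8,-31.8]; print(w)
g=w.copy(); g[2]-=18.8
go(g,yaw+np.pi)
```

```text
[ 574.07 -222.85   36.  ] [ 687.67 -208.44  146.7 ] 114.51249894495423 0.12613946210110089
[ 656.12 -212.44  114.9 ]
shift units [-0.4   0.12  2.58] rot [ 3.14 -0.   -3.08] pos [ 636.6 -219.5  225.3]
twist units (tool z down: -dyaw) -0.0194
```

```bash
python3 -m jog '[[94,[-0.4,0.12,0.3],-0.01],[60,[0,0,0.4],0],[60,[0,0,0.4],0],[60,[0,0,0.4],0],[60,[0,0,0.4],0],[60,[0,0,0.4],0],[60,[0,0,0.28],0],[60,[0,0,0],0],[0,[0,0,0],0],[0,[0,0,0],0],[0,[0,0,0],0],[0,[0,0,0],0],[0,[0,0,0],0]]' 8; python3 -c "
from h import *
print(read_state())
go([656,-213,96],3.22)"
```

```text
clock: 6.45
eef_pos: [656.3, -212.4, 96.9]
eef_rot: [-3.141, 0.001, -3.042]
wrist_force: [1.3, -1.2, 1.1]
finger_gap: 26.0
finger_force: 8.0
{'clock': 6.45, 'joints': array([-3.65916526e-01,  7.06334097e-01,  1.17666662e+00, -2.39187782e-04,
        1.25768238e+00, -2.03621545e+00]), 'qd': array([-0.00259031,  0.00185445, -0.0003941 , -0.00500126, -0.00521609,
       -0.00296141]), 'effort': array([  1.08674526, -72.88882971, -33.19877744,   0.51512254,
         0.63153466,   0.11137615]), 'eef_pos': array([ 656.34479971, -212.36456642,   96.89801671]), 'eef_rot': array([-3.14098104e+00,  7.10641459e-04, -3.04201626e+00]), 'wrist_force': array([ 1.32895905, -1.2252042 ,  1.06895883]), 'moment': array([-0.39814649, -0.29420784,  0.1285042 ]), 'finger_force': 8.011309863250062, 'finger_gap': 25.963077830504616}
shift units [ 0.008 -0.012  0.018] rot [-3.141e+00  7.000e-04 -3.042e+00] pos [ 656.3 -212.4   96.9]
twist units (tool z down: -dyaw) 0.0067
```

```bash
python3 -m jog '[[0,[0,0,-0.1],0],[0,[0,0,-0.2],0],[0,[0,0,-0.4],0],[0,[0,0,-0.4],0],[0,[0,0,-0.4],0],[0,[0,0,-0.4],0],[0,[0,0,-0.4],0],[0,[0,0,-0.4],0],[0,[0,0,-0.4],0],[0,[0,0,-0.2],0],[0,[0,0,-0.1],0],[0,[0,0,0],0],[0,[0,0,0],0]]' 5
python3 - <<'E'
from h import *
save('wrist','w2.png');
a=camera('scene')
cv2.imwrite('pics/s3.png',cv2.resize(a[120:320,220:440,::-1],None,fx=2.5,fy=2.5))
E
```

```text
clock: 7.75
eef_pos: [656.0, -212.1, 265.4]
eef_rot: [3.141, -0.001, -3.042]
wrist_force: [1.4, -0.1, -1.8]
finger_gap: 25.7
finger_force: 5.0
```

View pics/s3.png

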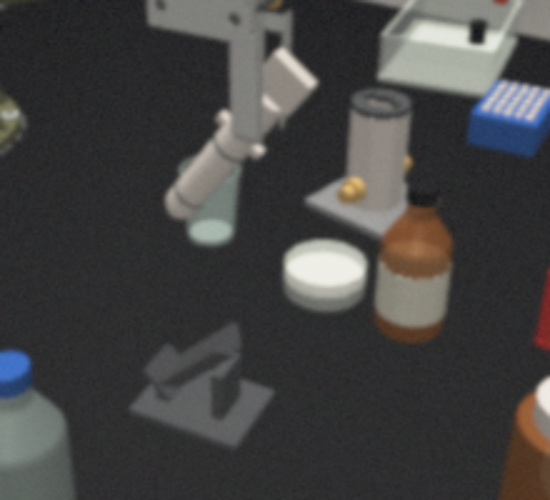

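```bash
cat >> h.py <<'E'
def look():
    camera('scene')
    for r in regions_of('scene','cartridge')[:1]:
        ys,xs=np.nonzero(r['pixels']);p=cv2.PCACompute(np.c_[xs,ys].astype(np.float32),None)
        v=p[1][0];print('conf',round(r['conf'],2),'centre',p[0],'slope from vertical deg',np.degrees(np.arctan2(abs(v[0]),abs(v[1])))*np.sign(-v[0]*v[1]),'rect',r['rect'])
    s=read_state();print('clk',s['clock'],'F',s['wrist_force'].round(1),'M',s['moment'].round(3),'gap',s['finger_gap'],'ff',s['finger_force'])
E
python3 -c "
from h import *
look()"
python3 -m jog '[[0,[0,0,0],0],[0,[0,0,0],0],[0,[0,0,0],0],[0,[0,0,0],0],[0,[0,0,0],0]]' 3;python3 -c "
from h import *
look()"
```

```text
conf 0.61 centre [[315.50107 173.5361 ]] slope from vertical deg 41.335785 rect [316.0, 173.0, 62.3, 64.6]
clk 7.95 F [-0.   0.4 -1.6] M [ 0.029 -0.204  0.022] gap 25.814847378163723 ff 4.999951533973217
clock: 8.45
eef_pos: [656.2, -212.1, 266.4]
eef_rot: [3.142, -0.0, -3.042]
wrist_force: [0.4, 0.4, -1.8]
finger_gap: 25.9
finger_force: 3.0
conf 0.81 centre [[318.38843 176.93112]] slope from vertical deg 27.093927 rect [316.9, 175.1, 50.8, 83.4]
clk 8.55 F [ 0.3  0.2 -2. ] M [ 0.085 -0.097  0.03 ] gap 26.023564259242697 ff 3.0000055208802223
```

```bash
python3 -m jog '[[0,[0,0,0],0],[0,[0,0,0],0],[0,[0.15,0,0],0],[0,[-0.15,0,0],0],[0,[0.15,0,0],0],[0,[-0.15,0,0],0],[0,[0.15,0,0],0],[0,[-0.15,0,0],0],[0,[0,0,0],0],[0,[0,0,0],0]]' 3;python3 -c "
from h import *
look()"
```

```text
clock: 9.55
eef_pos: [656.3, -212.1, 266.3]
eef_rot: [3.141, -0.0, -3.042]
wrist_force: [0.0, 0.2, -1.6]
finger_gap: 26.0
finger_force: 3.0
conf 0.86 centre [[320.32086 182.4127 ]] slope from vertical deg 16.892996 rect [323.9, 179.5, 34.1, 84.0]
clk 9.65 F [ 0.2  0.7 -1.5] M [ 0.092 -0.179 -0.033] gap 25.75130680263741 ff 2.9999199137091637
```

Run:
```python
from h import *
c=np.array([656,-212,285.]);yaw=.1
for t in (0,10,20,30,45):
    a=np.radians(t);d=np.array([np.cos(yaw)*np.sin(a),np.sin(yaw)*np.sin(a),np.cos(a)])
    p,q=proj('scene',c+45*d),proj('scene',c-120*d);v=p-q;print(t,np.degrees(np.arctan2(v[0],-v[1])))
go([600,95,268])
```

```text
0 0.7578103006837036
10 10.838229951366472
20 21.694552241653593
30 33.28794030997999
45 51.61617996927284
shift units [ 0.507  6.224 -0.032] rot [ 3.1416e+00 -1.0000e-04 -3.0418e+00] pos [ 656.2 -212.1  266.4]
```

```bash
python3 -m jog '[[0,[0.2,0.2,0],0],[0,[-0.15,0.4,0],0],[0,[0.2,0.5,0],0],[0,[-0.15,0.5,0],0],[0,[0.2,0.5,0],0],[0,[-0.15,0.5,0],0],[0,[0.2,0.5,0],0],[0,[-0.15,0.5,0],0],[0,[0.2,0.5,0],0],[0,[-0.15,0.5,0],0],[0,[0.2,0.5,0],0],[0,[-0.15,0.5,0],0],[0,[0.2,0.4,0],0],[0,[0.1,0.2,0],0],[0,[0.1,0,0],0],[0,[0,0,0],0],[0,[0,0,0],0]]' 3;python3 - <<'E'
from h import *
look()
s=read_state();print(s['eef_pos'],s['eef_rot'],s['joints'])
C=ctw('wrist');np.save('C3.npy',C)
im=save('wrist','w3.png')
p=proj('wrist',[570,155,130],C);print(p)
for r in regions_of('wrist','mouth')[:2]+regions_of('wrist','housing')[:1]+regions_of('wrist','cartridge')[:1]: print(r['conf'],r['rect'])
p2=[int(x) for x in p]
x0=max(0,min(640-200,p2[0]-120));y0=max(0,min(250,p2[1]-70));print(x0,y0)
cv2.imwrite('pics/w3c.png',cv2.resize(im[y0:y0+150,x0:x0+200,::-1],None,fx=4,fy=4,interpolation=cv2.INTER_CUBIC))
E
```

```text
clock: 11.35
eef_pos: [590.7, 91.9, 266.6]
eef_rot: [-3.141, 0.0, -3.043]
wrist_force: [-0.1, -0.1, -2.6]
finger_gap: 25.9
finger_force: 3.0
conf 0.55 centre [[370.10895 130.45528]] slope from vertical deg 11.979895 rect [370.1, 126.9, 25.5, 66.4]
clk 11.45 F [ 0.3  0.3 -1.4] M [ 0.048 -0.193 -0.001] gap 25.893604745187286 ff 2.9987873509526253
[590.74581923  92.05404947 266.40920397] [-3.14152515e+00  1.16344602e-05 -3.04284950e+00] [ 9.33591134e-02  3.72611019e-01  1.28432268e+00 -6.76926727e-05
  1.48464696e+00 -1.57617455e+00]
[380.63250821 182.39908234]
0.57 [370.7, 171.4, 78.4, 80.8]
0.58 [371.1, 168.8, 89.5, 84.5]
0.67 [326.3, 231.4, 43.2, 98.2]
260 112
```

View pics/w3c.png

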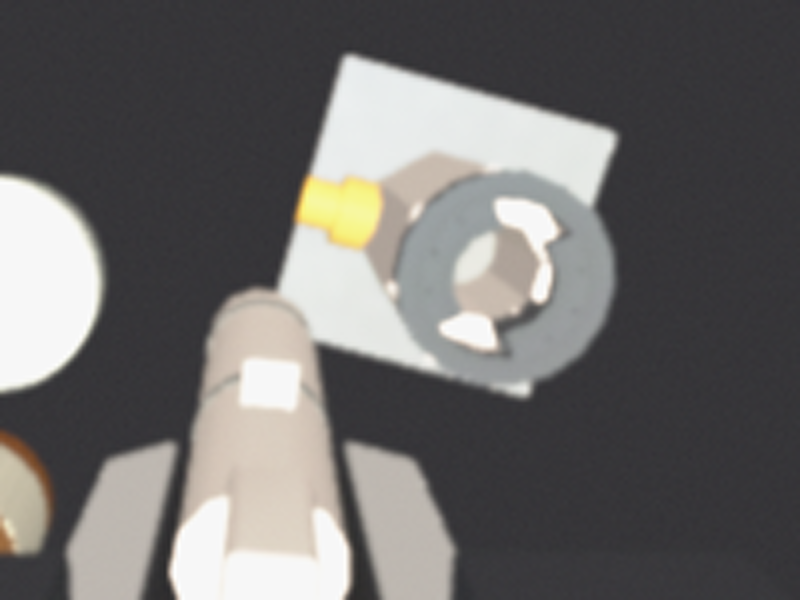

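Run:
```python
from h import *
C=np.load('C3.npy')
f=lambda x,y,z=130:atz('wrist',260+x/4,112+y/4,z,C)
print('c',f(506,276))
im=cv2.imread('pics/w3c.png')
for a,b,z in (((474,341),(530,214),126),((280,290),(348,55),10),((615,137),(530,395),10)):
    d=f(*b,z)-f(*a,z);print(np.degrees(np.arctan2(d[1],d[0]))%180, (f(*a,z)+f(*b,z))/2)
print('slot edge points',[f(*p,130)-f(506,276) for p in((495,203),(567,235),(440,330),(508,355))])
pad=f(262,590);print(np.degrees(T_tool()[:3,:2]))
# collar ellipse points
for p in ((397,276),(615,276),(506,168),(506,383)): print(f(*p))
a,b=np.radians(np.array([0,0]))
go([*f(506,276)[:2],268])
```

```text
c [567.72436808 161.47380521 130.        ]
164.56501689422998 [569.08129148 161.26709368 126.        ]
169.947293701406 [552.43526157 109.73020621  10.        ]
171.00568146242082 [579.00910686 215.5481148   10.        ]
slot edge points [array([-20.34485517,  -6.22355329,   0.        ]), array([-13.39055089,  15.52073184,   0.        ]), array([ 17.58339725, -16.71007963,   0.        ]), array([23.01936424,  4.07510411,  0.        ])]
[[-5.70136510e+01 -5.67890079e+00]
 [-5.67890084e+00  5.70136513e+01]
 [ 5.62026559e-03  8.23447125e-04]]
[570.81463281 130.31159545 130.        ]
[564.63448368 192.63217975 130.        ]
[537.39122159 156.88160559 130.        ]
[599.16925184 166.2343131  130.        ]
shift units [ 0.319  1.418 -0.033] rot [ 3.1416e+00 -1.0000e-04 -3.0423e+00] pos [590.6  92.5 266.4]
```

```bash
python3 -m jog '[[0,[0,0,0],0.04],[0,[0,0,0],0.04],[0,[0,0,0],0.04],[0,[0.25,0,0],0],[0,[-0.25,0,0],0],[0,[0.25,0,0],0],[0,[-0.25,0,0],0],[0,[0.25,0,0],0],[0,[-0.25,0,0],0],[0,[0.25,0,0],0],[0,[-0.25,0,0],0],[0,[0.25,0,0],0],[0,[-0.25,0,0],0],[0,[0.25,0,0],0],[0,[-0.25,0,0],0],[0,[0,0,0],0],[0,[0,0,0],0]]' 3;python3 - <<'E'
from h import *
look()
s=read_state();p=s['eef_pos'];c=p+[0,0,18.8];yaw=s['eef_rot'][2]+np.pi
for t in (-10,0,5,10,15):
    a=np.radians(t);d=np.array([np.cos(yaw)*np.sin(a),np.sin(yaw)*np.sin(a),np.cos(a)])
    A,q=proj('scene',c+45*d),proj('scene',c-120*d);v=A-q;print(t,np.degrees(np.arctan2(v[0],-v[1])),A,q,proj('wrist',c-93*d+0),proj('wrist',c-120*d+0))
C=ctw('wrist');im=save('wrist','w4.png')
cv2.imwrite('pics/w4c.png',cv2.resize(im[100:250,260:460,::-1],None,fx=4,fy=4,interpolation=cv2.INTER_CUBIC))
a=camera('scene');x,y=[int(v) for v in q]
cv2.imwrite('pics/s4c.png',cv2.resize(a[max(0,y-110):y+70,x-100:x+100,::-1],None,fx=3.3,fy=3.3,interpolation=cv2.INTER_CUBIC));print(x-100,max(0,y-110))
E
```

```text
clock: 13.35
eef_pos: [590.4, 92.8, 266.2]
eef_rot: [-3.141, -0.0, 2.864]
wrist_force: [0.4, 0.5, -1.5]
finger_gap: 25.6
finger_force: 3.0
conf 0.97 centre [[370.4375  132.03847]] slope from vertical deg 7.8461924 rect [372.1, 129.6, 20.4, 67.7]
clk 13.45 F [ 1.  -0.1 -2.3] M [ 0.044 -0.103 -0.024] gap 25.674864802959444 ff 2.9999447073078045
-10 -3.019926283759386 [370.30583865  90.90924579] [373.96322274 160.23497237] [324.28202701 225.20833502] [324.32078165 221.53326192]
0 4.369001118952894 [372.84193382  91.31635884] [367.73015202 158.22310228] [324.2779665 208.4373473] [324.31642963 201.82933672]
5 8.23305003466382 [374.10853608  91.75139241] [364.70672146 156.72993764] [324.27421189 200.1601825 ] [324.31240659 192.04315083]
10 12.25122159322433 [375.36021625  92.33810331] [361.76833471 154.93207772] [324.26926999 191.95471233] [324.30709799 182.28096769]
15 16.455971439696803 [376.58644413  93.07276088] [358.9308549  152.84566269] [324.26309986 183.822758  ] [324.30044429 172.52953473]
258 42
```

View pics/s4c.png

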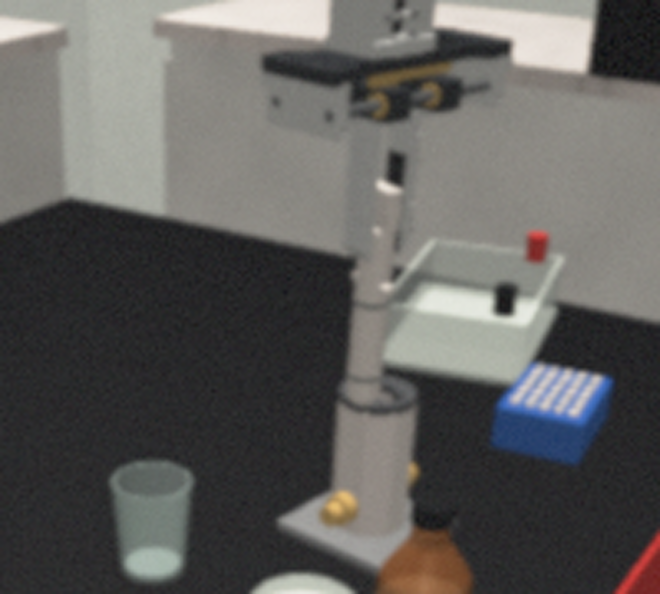

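```bash
python3 -c "
from h import *
go([567.8,161.6,266],2.862)"
```

```text
shift units [0.809 1.199 0.009] rot [-3.1416e+00 -1.0000e-04  2.8643e+00] pos [590.3  92.9 266.5]
twist units (tool z down: -dyaw) 0.0007
```

```bash
python3 -m jog '[[0,[0.25,0.2,0],0],[0,[-0.15,0.2,0],0],[0,[0.3,0.2,0],0],[0,[-0.15,0.2,0],0],[0,[0.3,0.2,0],0],[0,[-0.15,0.2,0],0],[0,[0.3,0,0],0],[0,[-0.15,0,0],0],[0,[0.3,0,0],0],[0,[-0.15,0,0],0],[0,[0.05,0,0],0],[0,[0,0,0],0],[0,[0,0,0],0]]' 3;python3 - <<'E'
from h import *
look()
s=read_state();p=s['eef_pos'];c=p+[0,0,18.8];yaw=s['eef_rot'][2]+np.pi
for t in (-5,0,5,10):
    a=np.radians(t);d=np.array([np.cos(yaw)*np.sin(a),np.sin(yaw)*np.sin(a),np.cos(a)])
    A,q=proj('scene',c+45*d),proj('scene',c-120*d);v=A-q;print(t,np.degrees(np.arctan2(v[0],-v[1])),A,q,'w',proj('wrist',c-120*d),proj('wrist',c-93*d))
print('mouth',proj('wrist',[567.8,161.6,130]))
im=save('wrist','w5.png')
cv2.imwrite('pics/w5c.png',cv2.resize(im[110:260,225:425,::-1],None,fx=4,fy=4,interpolation=cv2.INTER_CUBIC))
go([567.8,161.6,266],2.862)
E
```

```text
clock: 14.85
eef_pos: [570.9, 160.7, 266.3]
eef_rot: [-3.142, -0.0, 2.864]
wrist_force: [-0.4, 0.6, -2.2]
finger_gap: 25.5
finger_force: 3.0
conf 0.57 centre [[375.29935  124.616776]] slope from vertical deg 10.003056 rect [374.5, 124.2, 20.8, 66.4]
clk 14.95 F [ 0.  -0.9 -2.2] M [ 0.041 -0.139 -0.041] gap 25.373270088641444 ff 2.9997729037495446
-5 0.9924060714056405 [377.33745711  83.85659284] [376.21088008 148.89212196] w [324.31981812 211.64450135] [324.28105916 216.77849075]
0 4.743992199348255 [378.54691311  84.10077112] [373.25604845 147.85533585] w [324.3170417  201.81980307] [324.27846485 208.42971878]
5 8.60458768089435 [379.75083782  84.49069257] [370.36623745 146.50988395] w [324.31302051 192.03368942] [324.27471073 200.15267058]
10 12.603892753838739 [380.93928848  85.02427712] [367.55796766 144.86976585] w [324.30771018 182.27156893] [324.26976596 191.94732392]
mouth [324.34248424 192.11982884]
shift units [ 0.064 -0.     0.007] rot [-3.1415e+00 -1.0000e-04  2.8642e+00] pos [570.9 160.7 266.4]
twist units (tool z down: -dyaw) 0.0007
```

View pics/w5c.png

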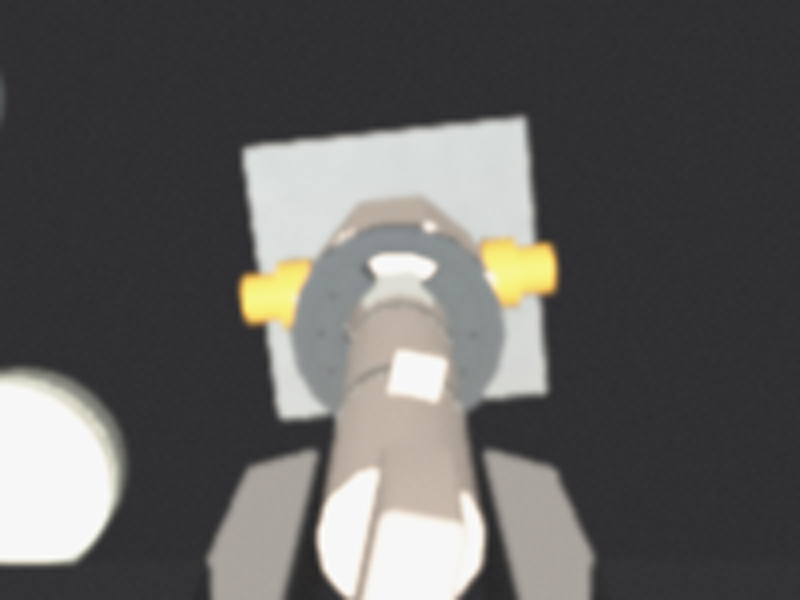

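```bash
python3 -m jog '[[0,[0,0,0.2],0],[0,[0,0,0.2],0],[0,[0,0,0.15],0],[0,[0,0,0.15],0],[0,[0,0,0.1],0],[0,[0,0,0.1],0],[0,[0,0,0.1],0],[0,[0,0,0],0]]' 3;python3 -c "
from h import *
look()"
```

```text
clock: 15.8
eef_pos: [570.6, 160.8, 215.8]
eef_rot: [-3.141, -0.001, 2.864]
wrist_force: [-0.0, -1.3, -1.5]
finger_gap: 25.7
finger_force: 3.0
conf 0.76 centre [[374.55292 138.31764]] slope from vertical deg 9.934924 rect [375.0, 136.1, 16.8, 53.6]
clk 15.9 F [-0.3 -1.1 -1.7] M [-0.023 -0.146 -0.011] gap 25.737677510046915 ff 2.9982867487706244
```

```bash
python3 -m jog '[[0,[0.03,0,0.1],0],[0,[0.03,0,0.1],0],[0,[0,0,0.1],0],[0,[0,0,0.1],0],[0,[0,0,0.1],0],[0,[0,0,0.1],0],[0,[0,0,0.1],0],[0,[0,0,0.1],0],[0,[0,0,0.1],0],[0,[0,0,0.1],0],[0,[0,0,0],0]]' 3;python3 -c "
from h import *
look()"
```

```text
clock: 17.0
eef_pos: [567.8, 161.6, 165.9]
eef_rot: [-3.141, -0.001, 2.864]
wrist_force: [0.0, 1.0, -0.7]
finger_gap: 25.8
finger_force: 3.0
conf 0.66 centre [[373.3653  148.44292]] slope from vertical deg 11.515534 rect [372.5, 146.9, 15.6, 30.6]
clk 17.1 F [-0.5  0.5 -0.4] M [ 0.038 -0.09   0.005] gap 25.475627564984844 ff 2.999901758157648
```

```bash
python3 -m jog '[[60,[0,0,0],0],[60,[0,0,0],0],[60,[0,0,0],0],[60,[0,0,0],0],[60,[0,0,-0.15],0],[60,[0,0,-0.15],0],[60,[0,0,0],0],[60,[0,0,0],0]]' 3;python3 - <<'E'
from h import *
look()
im=save('wrist','w6.png')
cv2.imwrite('pics/w6c.png',cv2.resize(im[110:330,200:450,::-1],None,fx=2.7,fy=2.7,interpolation=cv2.INTER_CUBIC))
E
```

```text
clock: 17.9
eef_pos: [568.0, 161.6, 181.8]
eef_rot: [3.141, 0.001, 2.864]
wrist_force: [0.6, -0.5, -0.2]
finger_gap: 59.9
finger_force: 0.0
conf 0.7 centre [[384.7708  225.75528]] slope from vertical deg 6.471733 rect [384.8, 224.8, 29.2, 65.9]
clk 18.0 F [-0.3 -0.1  0. ] M [ 0.036 -0.142  0.04 ] gap 60.18981502069972 ff 0.0
```

View pics/w6c.png

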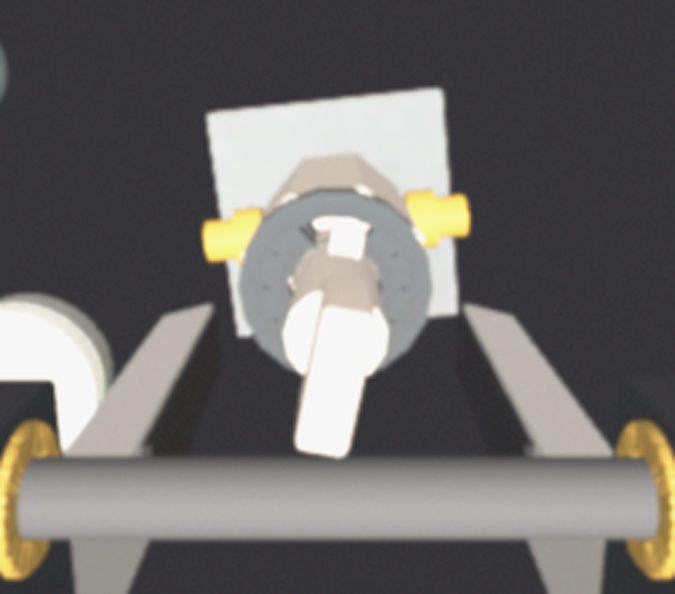

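```bash
python3 -m jog '[[50,[0,0,0.08],0.033],[30,[0,0,0],0.033],[0,[0,0,0],0],[0,[0,0,0],0],[0,[0,0,0],0],[0,[0,0,0],0],[0,[0,0,0],0],[0,[0,0,0],0]]' 12;python3 - <<'E'
from h import *
look()
go([567.8,161.6,178],2.862)
E
```

```text
clock: 18.85
eef_pos: [567.9, 161.5, 177.5]
eef_rot: [-3.141, 0.0, 2.657]
wrist_force: [-0.6, -1.2, 0.1]
finger_gap: 25.0
finger_force: 12.0
conf 0.49 centre [[372.97925 147.62976]] slope from vertical deg 9.871655 rect [372.6, 146.3, 13.6, 37.4]
clk 18.95 F [ 0.1 -1.4  0.7] M [-0.294 -0.044  0.043] gap 24.544234786911357 ff 12.002053409814835
shift units [ 0.004 -0.001 -0.01 ] rot [-3.1416e+00  1.0000e-04  2.6572e+00] pos [568.  161.6 177.5]
twist units (tool z down: -dyaw) -0.0652
```

```bash
python3 -m jog '[[40,[0,0,0],0],[40,[0,0,0],0],[40,[0,0,-0.2],0],[40,[0,0,0],0],[0,[0,0,0],0],[0,[0,0,0],0],[0,[0,0,0],0],[0,[0,0,0],0],[0,[0,0,0],0],[0,[0,0,0],0]]' 12;python3 - <<'E'
from h import *
look()
go([567.8,161.6,178],2.862)
E
```

```text
clock: 19.95
eef_pos: [567.9, 161.5, 187.4]
eef_rot: [-3.141, -0.0, 2.657]
wrist_force: [0.4, -0.4, 0.4]
finger_gap: 12.0
finger_force: 12.0
conf 0.61 centre [[372.97705 149.58714]] slope from vertical deg 9.473182 rect [374.2, 147.2, 13.5, 31.6]
clk 20.05 F [-0.2  0.1  0. ] M [-0.18   0.046 -0.03 ] gap 11.727733268773376 ff 11.975442320108414
shift units [ 0.002 -0.     0.188] rot [-3.1414e+00 -1.0000e-04  2.6570e+00] pos [567.9 161.6 187.4]
twist units (tool z down: -dyaw) -0.0653
```

```bash
python3 -m jog '[[0,[0,0,0],-0.033],[0,[0,0,0],-0.032],[0,[0,0,0.04],0],[0,[0,0,0.04],0],[0,[0,0,0.04],0],[0,[0,0,0.04],0],[0,[0,0,0.04],0],[0,[0,0,0],0]]' 40;python3 - <<'E'
from h import *
look()
E
```

```text
clock: 20.85
eef_pos: [568.1, 161.6, 177.5]
eef_rot: [3.141, 0.001, 2.86]
wrist_force: [0.4, -0.2, 4.3]
finger_gap: 11.7
finger_force: 40.0
conf 0.76 centre [[372.89685 150.30159]] slope from vertical deg 15.29738 rect [374.4, 148.8, 13.9, 32.2]
clk 20.95 F [ 1.  -0.5  4.9] M [ 0.009 -0.356 -0.042] gap 11.834849597634912 ff 39.98144745826721
```

```bash
python3 -m jog '[[0,[0,0,0.04],0],[0,[0,0,0.04],0],[0,[0,0,0.04],0],[0,[0,0,0.04],0],[0,[0,0,0],0]]' 40;python3 -m jog '[[0,[0,0,0.04],0],[0,[0,0,0.04],0],[0,[0,0,0],0]]' 40
```

```text
clock: 21.45
eef_pos: [568.3, 161.7, 170.0]
eef_rot: [3.141, 0.001, 2.861]
wrist_force: [-0.2, -1.8, 8.6]
finger_gap: 11.4
finger_force: 40.0
clock: 21.75
eef_pos: [568.3, 161.7, 166.3]
eef_rot: [3.141, 0.001, 2.861]
wrist_force: [-1.0, -0.4, 11.0]
finger_gap: 11.9
finger_force: 40.0
```

```bash
python3 -m jog '[[0,[0,0,0.04],0],[0,[0,0,0.04],0],[0,[0,0,0],0],[0,[0,0,0],0]]' 40
```

```text
clock: 22.15
eef_pos: [568.4, 161.7, 162.7]
eef_rot: [3.141, 0.002, 2.861]
wrist_force: [-0.9, -0.9, 13.6]
finger_gap: 11.8
finger_force: 40.0
```

```bash
python3 -m jog '[[0,[0,0,0],0.03],[0,[0,0,0],0.03],[0,[0,0,0],0.03],[0,[0,0,0],0.03],[0,[0,0,0],0.03],[0,[0,0,0],0.03],[0,[0,0,0],0]]' 40; python3 -m jog '[[0,[0,0,0],0.03],[0,[0,0,0],0.03],[0,[0,0,0],0.03],[0,[0,0,0],0.03],[0,[0,0,0],0]]' 40;python3 - <<'E'
from h import *
look();print(read_state()['joints'])
E
```

```text
clock: 22.85
eef_pos: [568.6, 161.7, 162.8]
eef_rot: [3.139, 0.001, 2.292]
wrist_force: [0.2, -1.1, 13.2]
finger_gap: 11.3
finger_force: 40.0
clock: 23.35
eef_pos: [568.6, 161.6, 162.9]
eef_rot: [3.139, 0.001, 1.915]
wrist_force: [0.0, -1.1, 13.7]
finger_gap: 11.7
finger_force: 40.0
conf 0.49 centre [[372.51498 151.84431]] slope from vertical deg 2.6969416 rect [372.3, 149.9, 11.0, 26.9]
clk 23.45 F [ 0.6 -1.7 12.7] M [-0.43  -0.073  0.005] gap 11.516524502046899 ff 39.9949711561203
[ 2.15090142e-01  4.25322879e-01  1.45219044e+00 -2.47517618e-04
  1.26141204e+00 -1.32005796e-01]
```

```bash
python3 -m jog '[[0,[0,0,0],0.03],[0,[0,0,0],0.02],[0,[0,0,0],0],[0,[0,0,-0.04],0],[0,[0,0,-0.04],0],[0,[0,0,-0.02],0],[0,[0,0,0],0]]' 30;python3 - <<'E'
from h import *
look();print(read_state()['eef_rot'])
E
```

```text
clock: 24.15
eef_pos: [568.5, 161.6, 167.2]
eef_rot: [3.14, 0.0, 1.761]
wrist_force: [1.4, -1.8, 8.9]
finger_gap: 12.2
finger_force: 30.0
conf 0.65 centre [[372.10638 152.14893]] slope from vertical deg 1.6338955 rect [372.6, 149.1, 12.0, 24.1]
clk 24.25 F [ 0.8 -0.5  9.5] M [-0.248 -0.458 -0.034] gap 11.572949063080696 ff 29.98725950717926
[3.13967376e+00 1.12551506e-04 1.76124174e+00]
```

```bash
python3 -m jog '[[0,[0,0,-0.02],0],[0,[0,0,-0.02],0],[0,[0,0,0],0]]' 30; python3 -m jog '[[0,[0,0,-0.03],0],[0,[0,0,0],0]]' 30
```

```text
clock: 24.55
eef_pos: [568.2, 161.6, 167.4]
eef_rot: [3.141, 0.0, 1.761]
wrist_force: [7.5, 1.3, -4.7]
finger_gap: 11.9
finger_force: 30.0
clock: 24.75
eef_pos: [567.9, 161.5, 167.5]
eef_rot: [-3.14, 0.0, 1.761]
wrist_force: [10.4, 2.2, -15.6]
finger_gap: 11.9
finger_force: 30.0
```

Latched: the collar now holds the lugs, since pulling up no longer raises it. I'll ease the pull, release and withdraw.

```bash
python3 -m jog '[[0,[0,0,0.05],0],[0,[0,0,0],0],[40,[0,0,0],0],[50,[0,0,0],0],[50,[0,0,0],0],[50,[0,0,0],0],[50,[0,0,-0.2],0],[60,[0,0,-0.4],0],[60,[0,0,-0.6],0],[60,[0,0,-0.6],0],[60,[0,0,0],0],[60,[0,0,0],0],[60,[0,0,0],0]]' 10;python3 - <<'E'
from h import *
look()
s=read_state()
im=save('wrist','w7.png')
for z in (26,47): print(z,proj('wrist',[568,161.5,z+165]),proj('scene',[568,161.5,z+165]))
w=im[110:330,200:450];a=camera('scene')[80:230,290:460]
cv2.imwrite('pics/f.png',np.hstack([cv2.resize(w,(400,352)),cv2.resize(a,(399,352))])[:,:,::-1])
E
```

```text
clock: 26.05
eef_pos: [567.6, 161.6, 256.5]
eef_rot: [-3.14, 0.0, 1.762]
wrist_force: [0.6, -0.5, -0.3]
finger_gap: 60.0
finger_force: 0.0
conf 0.5 centre [[372.63498 150.48999]] slope from vertical deg 4.489699 rect [373.8, 148.8, 11.3, 27.9]
clk 26.15 F [-0.   0.3 -0.1] M [-0.036 -0.121 -0.028] gap 60.03747725468164 ff 0.0
26 [324.9667252  211.35238235] [373.1654484  138.24383183]
47 [324.98952849 217.94410246] [373.79646447 130.52672315]
```

View pics/f.png

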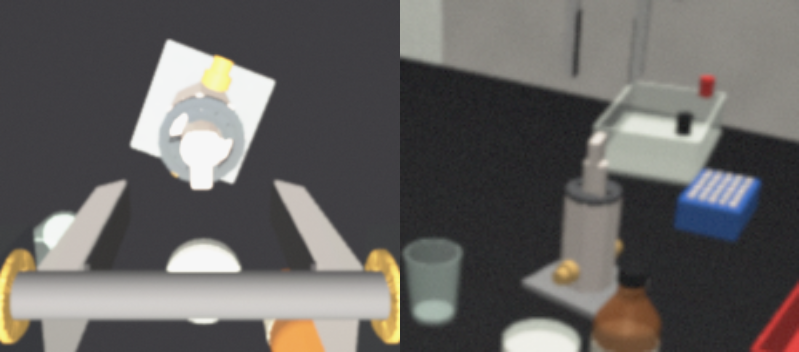

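The paddle top sits at scene pixel (375, 137). That matches a foot height of 26 mm (predicted row 138), not the unlocked 47 mm (row 130.5). No lugs show above the collar.

```bash
python3 -c "
from cell import *
print(sign_off())"
```

```text
the job is handed in; nothing more can be done
None
```

The cartridge is in the housing bore, foot down, twisted clockwise and locked under the collar; the gripper let go and withdrew, none of the bystanders was touched as far as I could tell, and I handed the job in at about 26 s of the 64 s allowed (the hand-in gave no verdict).

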